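Sort leftover pipe fittings back into their stock bins

TASK

Put the five loose pipe fittings on the black mat back into stock: the two elbows, the two tees and the valve each go into the blue bin that already holds one of that kind. Set each one down inside its bin, not dropped or tossed in, so that it lies at rest below the bin's top edge, and leave the mug and the dome camera where they stand.

Things in the scene. Friction and masses are not known exactly. Their poses are not given: they have to be found in the camera images.
- elbow_a_center (a point): Loose plain grey metal 90-degree pipe elbow lying flat on the mat, 51 x 51 mm from above, 36 mm high. Point: centre of that square outline, half-way up (18 mm). Legs 36 mm thick run along own +x and +y, their centre lines meeting at x = y = -7.5 mm; flat end faces at +25.5, backs at -25.5 mm. 51 mm wide to a grasp through this point along x or y. 0.16 kg.
- elbow_b_center (a point): The other, alike: plain grey metal 90-degree pipe elbow lying flat on the mat, 51 x 51 mm from above, 36 mm high. Point: centre of that square outline, half-way up (18 mm). Legs 36 mm thick run along own +x and +y, their centre lines meeting at x = y = -7.5 mm; flat end faces at +25.5, backs at -25.5 mm. 51 mm wide to a grasp through this point along x or y. 0.16 kg.
- tee_a_center (a point): Loose plain grey metal pipe tee lying flat on the mat, T-shaped from above, 66 x 51 mm, 36 mm high. Point: centre of that outline, half-way up (18 mm). Run 66 mm long along own x (centre line at y = -7.5 mm, back at y = -25.5), branch to own +y (flat end at y = +25.5). 51 mm wide to a grasp through this point along y. 0.21 kg.
- tee_b_center (a point): The other, alike: plain grey metal pipe tee lying flat on the mat, T-shaped from above, 66 x 51 mm, 36 mm high. Point: centre of that outline, half-way up (18 mm). Run 66 mm long along own x (centre line at y = -7.5 mm, back at y = -25.5), branch to own +y (flat end at y = +25.5). 51 mm wide to a grasp through this point along y. 0.21 kg.
- valve_center (a point): Small metal ball valve on the mat (black rubber, 2 mm thick, under all loose fittings), pipe level, 68 mm long along own x; square middle 30 long, 36 wide (y), 36 high; dark T-handle along x on top, 55 long, 12 to 16 wide, its top 58 mm up. Point: centre of the pipe, 18 mm above the underside. 36 mm wide to a grasp through it along y, fingers either side of the handle. 0.3 kg.
- bin_elbow: Blue open bin fixed behind the mat, one of 3 alike in any order; this one has an elbow lying at its rear (at x = +50, y = 0, give or take 35 mm in y; up to 42 mm in radius). 200 deep (own x, to its back), 165 wide (y, to its left); floor and walls 3 mm. Back, sides 75 high; front lip (x = -100 mm, robot side) 30 high, sides slope to it from x = -22 to -62. Front half of floor free. Origin: centre of underside, on desk.
- bin_tee: Blue open bin fixed behind the mat, one of 3 alike in any order; this one has a tee lying at its rear (at x = +50, y = 0, give or take 35 mm in y; up to 42 mm in radius). 200 deep (own x, to its back), 165 wide (y, to its left); floor and walls 3 mm. Back, sides 75 high; front lip (x = -100 mm, robot side) 30 high, sides slope to it from x = -22 to -62. Front half of floor free. Origin: centre of underside, on desk.
- bin_valve: Blue open bin fixed behind the mat, one of 3 alike in any order; this one has a valve lying at its rear (at x = +50, y = 0, give or take 35 mm in y; up to 42 mm in radius). 200 deep (own x, to its back), 165 wide (y, to its left); floor and walls 3 mm. Back, sides 75 high; front lip (x = -100 mm, robot side) 30 high, sides slope to it from x = -22 to -62. Front half of floor free. Origin: centre of underside, on desk.
- mug: Bystander, to be left alone: white mug, 80 mm in diameter, 95 mm high, handle to its own +y, standing to the right (-y) of the mat. Origin at the centre of its underside.
- dome_camera: Bystander, to be left alone: white round security camera with a black dome, 104 mm in diameter, 75 mm high, standing to the left (+y) of the mat. Origin at the centre of its underside.
Things that resemble listed ones, but are neither listed nor needed, are in the scene too. Leave any pink look-alike of the part that bears elbow_b_center alone.

How it is judged:
At the end, for the whole second after the job is handed in: Each elbow, tee and valve is in its own kind's bin: its centre within 68 mm sideways of the bin's centre line, within 82 mm fore and aft of the bin's origin, less than 65 mm above the desk; all released and at rest (under 20 mm/s, 0.3 rad/s) (x of elbow_a_center in the frame of bin_elbow between -0.082 and 0.082 m and y of elbow_a_center in the frame of bin_elbow between -0.068 and 0.068 m and z of elbow_a_center in the frame of bin_elbow between 0 and 0.065 m and linear speed of each of elbow_a, elbow_b, tee_a, tee_b, valve below 0.02 m/s and angular speed of each of elbow_a, elbow_b, tee_a, tee_b, valve below 0.3 rad/s and x of elbow_b_center in the frame of bin_elbow between -0.082 and 0.082 m and y of elbow_b_center in the frame of bin_elbow between -0.068 and 0.068 m and z of elbow_b_center in the frame of bin_elbow between 0 and 0.065 m and x of tee_a_center in the frame of bin_tee between -0.082 and 0.082 m and y of tee_a_center in the frame of bin_tee between -0.068 and 0.068 m and z of tee_a_center in the frame of bin_tee between 0 and 0.065 m and x of tee_b_center in the frame of bin_tee between -0.082 and 0.082 m and y of tee_b_center in the frame of bin_tee between -0.068 and 0.068 m and z of tee_b_center in the frame of bin_tee between 0 and 0.065 m and x of valve_center in the frame of bin_valve between -0.082 and 0.082 m and y of valve_center in the frame of bin_valve between -0.068 and 0.068 m and z of valve_center in the frame of bin_valve between 0 and 0.065 m); the robot touches nothing.
It fails at once if the mug is knocked (moved more than 20 mm) (distance of mug from where it was at the start of the episode above 0.02 m).
It fails at once if the dome camera is knocked (moved more than 20 mm) (distance of dome_camera from where it was at the start of the episode above 0.02 m).
It fails at once if a fitting is dropped or tossed (falls free of the fingers faster than 0.8 m/s) ((linear speed of elbow_a above 0.8 m/s and contact force between elbow_a and the fingers below 0.1 N) or (linear speed of elbow_b above 0.8 m/s and contact force between elbow_b and the fingers below 0.1 N) or (linear speed of tee_a above 0.8 m/s and contact force between tee_a and the fingers below 0.1 N) or (linear speed of tee_b above 0.8 m/s and contact force between tee_b and the fingers below 0.1 N) or (linear speed of valve above 0.8 m/s and contact force between valve and the fingers below 0.1 N)).
It also fails if it takes over 128 s, if anything falls off the work surface, if the arm or the gripper's body presses on something with over 40 N, if the wrist force passes 120 N, or if a joint passes its speed limit or range.

ROBOT

A 6-joint arm with a two-finger parallel gripper is mounted at the origin on the work surface. World frame = base frame: x ahead of the robot, y to its left, z up, the work surface at z = 0. Lengths are in m, angles in rad, forces in N, time in s.
With the tool pointing down it reaches from about 0.275 to 0.725 m from the base axis. Payload 5.6 kg.
Tool frame: the origin (TCP) lies midway between the tips of the shut fingers; the grasp point (between the pads) lies 19 mm behind it (pinch_z is the distance from the TCP to the grasp point, in m); z points along the fingers, y is the line along which they close (so a half turn about z gives the same grasp; the last joint's range is limited). The gripper opens to 85 mm and grips with 20 to 120 N. Pads are 22 mm wide; open, the fingers measure 114 mm over their backs; the gripper's body (76 mm by 85 mm) begins 54 mm behind the grasp point. The pads swing forward as they close: fully open they stand 13 mm farther back than shut.
Start: joints at [1.406, 0.255, 0.108, 0, -1.424, -0.285], TCP at [0.239, 0.495, 0.202] pointing down, gripper open.
Joint ranges: [-2.95, 2.95], [-1.21, 1.97], [-1.09, 1.5], [-2.87, 1.71], [-2.94, -0.07], [-3.05, 3.05]. Speed limits (rad/s): [2.57, 2.57, 3.14, 3.14, 3.14, 3.14].

INTERFACE

Orientations are given as a 3x3 rotation matrix whose columns are the frame's x, y, z axes.
In Python, from workcell import get_obs, snapshot, camera_info, job_done, pinch_z gives the robot as it stands. The module is installed in compiled form; this text tells all that it offers.
- The arm moves only by the tool play_rows, never from a script. Its arguments are lists of equal length, an entry for each row: "xyz": the shift along the tool's x, y, z in m, a list of three; "yaw": the turn about the tool's z in rad. A call has 1 to 12 rows; each row is the pose to reach, as a shift and turn from the pose commanded when the call began, along the tool's axes at that moment; what a row does not reach only later rows make up. A row lasts 1/8 s, in which the tool goes at most 62.5 mm and 10.7 degrees, less where a joint would pass 70% of its speed; a pose out of reach is approached as far as the arm can. A call with a gripper value outside its range is refused whole. "claw" is the closure in counts, from 0 (fully open) to 255 (shut), set as the call begins (left out, the last holds). The fingers move at their own pace and stop on an object; the grip force is fixed at half the most. Time passes only in rows, so rows that repeat a pose let the fingers close. It gives the time, the measured TCP pose, the force, the opening and the grip force at its end, in the units of the state.
- get_obs(): the state, without advancing time (a new reading comes with each control period).
- snapshot(name): name is "side" or "top"; returns the picture (480x640x3 uint8, red, green, blue); there is no depth.
- camera_info(name): a dict with "K" (3x3 intrinsics, pixels), "dist_coeffs" ([k1, k2, p1, p2, k3] as OpenCV has them; the pictures are not rectified), "rvec" (rotation vector, rad) and "tvec" (3), from world to camera coordinates, as OpenCV has them. Camera axes: x right, y down, z forward; pixel columns grow to the right and rows downward; lengths in m; the calibration is good to about 2 mm. A picture is of the moment at which its call begins. camera_info takes no time and is no camera call.
- job_done(): hands the job in; it is judged then, once.
The state is a dict: "t": time; "qpos": joint angles; "dq": joint speeds; "effort": joint torques, N m; "eef_pos": TCP position; "eef_rot": TCP orientation; "wrist_force": force on the tool from outside, world axes, zero at the start; "torque": the same for the moment, N m; "opening": opening from 0.0 (shut) to 1.0 (fully open); "finger_force": force on a finger pad.
Only numpy, scipy, OpenCV 4.12 (cv2) and the standard library are available. Lean on these libraries where they do the work, as an engineer would, in place of code of your own. Each camera call takes 0.05 s, during which the arm holds its last target. There are 200 camera calls.

## Working session

There is one attempt and no reset: what is moved stays moved. The work goes in short steps, Python scripts to look and compute and a tool call to move; the robot and the scene stay as the last step left them, time stands still between calls to the robot, and variables do not carry over. Pictures are saved under pics/ and viewed, at most 14 in all, crops included, and the job is handed in when it is done.

Besides the shell and the picture viewer there is one more tool, called after "Emit:" as a command line: name --pt "numbers of a row" for each row, then --argument value for the rest. play_rows: Moves the arm, as the interface text tells. Its arguments: {"type":"object","properties":{"xyz":{"type":"array"},"yaw":{"type":"array"},"claw":{"type":"number"}},"required":["xyz","yaw"]}

```bash
mkdir -p pics; python3 - <<'E'
from workcell import *
import cv2
for n in("top","side"):
    cv2.imwrite(f"pics/{n}0.png",snapshot(n)[...,::-1])
    print(n,camera_info(n))
o=get_obs();print(o['t'],o['eef_pos'],o['eef_rot'],o['opening'],pinch_z)
E
```

```text
top {'K': array([[499.84797664,   0.        , 322.25591708],
       [  0.        , 499.84797664, 235.83903983],
       [  0.        ,   0.        ,   1.        ]]), 'dist_coeffs': array([0.01650175, 0.        , 0.        , 0.        , 0.        ]), 'rvec': array([ 2.15379745, -2.19706873,  0.06416922]), 'tvec': array([0.01024033, 0.4723536 , 1.0660373 ])}
side {'K': array([[483.38430533,   0.        , 326.27921952],
       [  0.        , 483.38430533, 236.33688582],
       [  0.        ,   0.        ,   1.        ]]), 'dist_coeffs': array([0.04218994, 0.        , 0.        , 0.        , 0.        ]), 'rvec': array([ 2.12916307, -0.07709498,  0.04471707]), 'tvec': array([-0.47657053,  0.06343494,  1.13150165])}
0.1 [0.23886883 0.49486176 0.20087854] [[ 9.00498160e-01 -4.34859301e-01 -6.73092957e-04]
 [-4.34859811e-01 -9.00496716e-01 -1.61546034e-03]
 [ 9.63799561e-05  1.74742014e-03 -9.99998469e-01]] 0.9976413029859788 0.0187
```

View pics/top0.png

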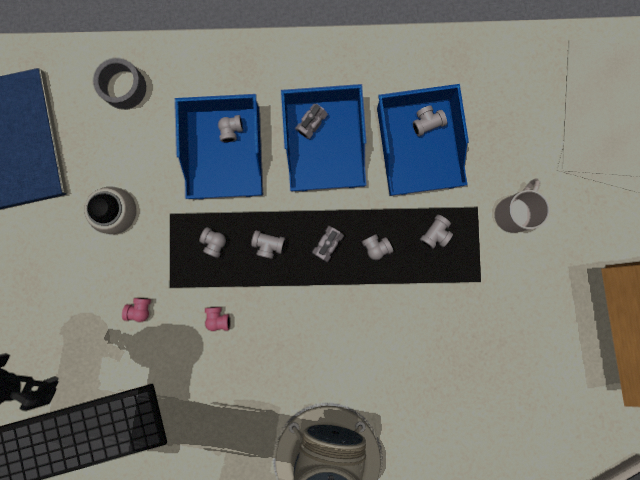

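View pics/side0.png

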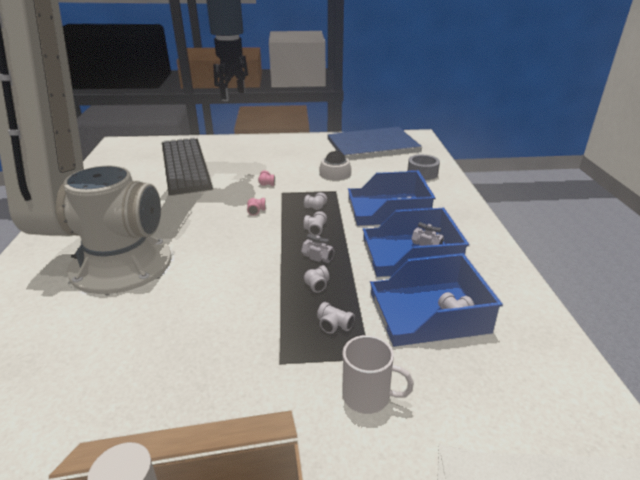

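The top view shows the left bin with an elbow (230,128), the middle one with a valve (311,121) and the right one with a tee (430,120). Loose on the mat are an elbow (212,242), a tee (268,244), the valve (328,243), an elbow (377,247) and a tee (436,232). The side view agrees.

```bash
cat > h.py <<'E'
import cv2,numpy as np
from workcell import *
def ray(n,uv,z):
    c=camera_info(n);R=cv2.Rodrigues(c['rvec'])[0]
    p=cv2.undistortPoints(np.array(uv,float).reshape(-1,1,2),c['K'],c['dist_coeffs'])[:,0]
    d=np.c_[p,np.ones(len(p))]@R; C=-R.T@c['tvec']
    return C+d*((z-C[2])/d[:,2])[:,None]
def proj(n,X):
    c=camera_info(n);return cv2.projectPoints(np.array(X,float).reshape(-1,1,3),c['rvec'],c['tvec'],c['K'],c['dist_coeffs'])[0][:,0]
E
python3 - <<'E'
from h import *
im=cv2.imread('pics/top0.png')
hsv=cv2.cvtColor(im,cv2.COLOR_BGR2HSV)
# loose fittings
m=(im.max(2)>55).astype(np.uint8)
roi=np.zeros_like(m);roi[212:284,174:476]=1
cs=cv2.findContours(m*roi,cv2.RETR_EXTERNAL,cv2.CHAIN_APPROX_NONE)[0]
for c in sorted(cs,key=lambda c:c[0,0,0]):
    if cv2.contourArea(c)<100: continue
    P=ray('top',c[:,0],0.02)[:,:2].astype(np.float32)
    # filled area centroid and rect
    r=cv2.minAreaRect(P*1000); M=cv2.moments((P*1000).reshape(-1,1,2))
    print('cx,cy',np.round(r[0],1),'size',np.round(r[1],1),'ang',round(r[2],1),'centroid',round(M['m10']/M['m00'],1),round(M['m01']/M['m00'],1))
b=cv2.inRange(hsv,(100,120,40),(125,255,255));b[:,:170]=0
for c in cv2.findContours(b,cv2.RETR_EXTERNAL,cv2.CHAIN_APPROX_NONE)[0]:
    if cv2.contourArea(c)<2000: continue
    print('bin',cv2.boxPoints(cv2.minAreaRect(c)).round().tolist())
crop=im[205:290,165:485]; cv2.imwrite('pics/mat.png',cv2.resize(crop,None,fx=2.5,fy=2.5,interpolation=3))
crop=im[80:205,170:475]; cv2.imwrite('pics/bins.png',cv2.resize(crop,None,fx=2.5,fy=2.5,interpolation=3))
E
```

```text
cx,cy [464.  242.9] size [55.4 52. ] ang 64.2 centroid 464.8 240.6
cx,cy [455.3 122.9] size [68.9 51.3] ang 74.3 centroid 457.5 121.9
cx,cy [456.4 -10.3] size [39.3 71.1] ang 57.1 centroid 456.3 -10.2
cx,cy [ 448.2 -117.6] size [51.3 52.5] ang 26.8 centroid 446.0 -116.7
cx,cy [ 473.5 -250.8] size [53.3 70.4] ang 53.0 centroid 475.1 -248.2
bin [[174.0, 97.0], [258.0, 94.0], [262.0, 195.0], [178.0, 199.0]]
bin [[281.0, 89.0], [362.0, 84.0], [368.0, 186.0], [287.0, 191.0]]
bin [[375.0, 95.0], [460.0, 83.0], [474.0, 184.0], [389.0, 196.0]]
```

View pics/mat.png

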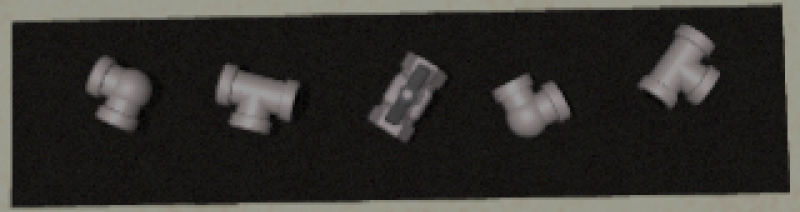

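View pics/bins.png

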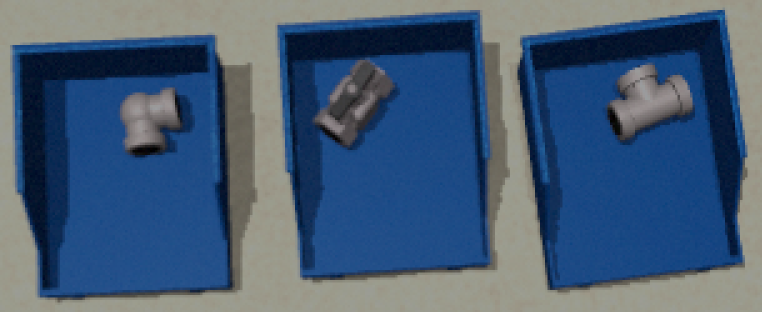

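The crops confirm the kinds and the leg directions: elbow 1 has its legs to the upper left and down, tee 1's branch points down, elbow 2's legs point up and right, and tee 2's branch points to the lower right. In the bins crop the lip corners are at about (40,297)/(232,290), (302,277)/(492,265) and (550,290)/(745,265), and the front halves are free.

```bash
cat >> h.py <<'E'
def rel(cur,tgt):
    "cur,tgt: (x,y,z,phi_deg of tool y). shift along tool axes, yaw rad"
    a=np.radians(cur[3]);Y=np.array([np.cos(a),np.sin(a),0]);X=np.array([-np.sin(a),np.cos(a),0]);Z=np.array([0,0,-1.])
    d=np.array(tgt[:3])-np.array(cur[:3])
    return [round(float(d@v),3) for v in(X,Y,Z)],round(float(-np.radians(tgt[3]-cur[3])),2)
def cur():
    o=get_obs();R=o['eef_rot'];p=np.degrees(np.arctan2(R[1,1],R[0,1]));p=p-360 if p>0 else p
    return list(o['eef_pos'])+[p]
E
python3 - <<'E'
from h import *
B={'elbow':[(186,199),(262.8,196),(174.8,98),(256,94.8)],'valve':[(290.8,190.8),(366.8,186),(281,90),(362,84.8)],'tee':[(390,196),(468,186),(378,95),(460,84)]}
ps=[]
for k,p in B.items():
    f=ray('top',p[:2],.03)[:,:2];r=ray('top',p[2:],.075)[:,:2]
    F=f.mean(0);Rr=r.mean(0);a=np.degrees(np.arctan2(*(Rr-F)[::-1]));w=(f[0]-f[1]);aw=np.degrees(np.arctan2(w[1],w[0]))-90
    O=(F+Rr)/2;A=np.radians((a+aw)/2)
    print(k,O.round(3),'len',np.linalg.norm(Rr-F).round(3),'w',np.linalg.norm(w).round(3),a.round(1),aw.round(1))
    for y in((-.036,.036) if k!='valve' else (0,)):
        q=O+np.array([np.cos(A)*-.045-np.sin(A)*y,np.sin(A)*-.045+np.cos(A)*y]);print('  place y',y,q.round(3),'phi',-180+np.degrees(A).round(1))
print(cur(),rel(cur(),(.464,.243,.13,-205.8)))
E
```

```text
elbow [0.663 0.215] len 0.208 w 0.166 2.3 1.0
  place y -0.036 [0.619 0.177] phi -178.4
  place y 0.036 [0.617 0.249] phi -178.4
valve [ 0.677 -0.01 ] len 0.207 w 0.164 3.0 2.4
  place y 0 [ 0.632 -0.012] phi -177.3
tee [ 0.667 -0.219] len 0.208 w 0.168 6.2 6.1
  place y -0.036 [ 0.626 -0.26 ] phi -173.8
  place y 0.036 [ 0.618 -0.188] phi -173.8
[np.float64(0.23886882691212044), np.float64(0.4948617631113177), np.float64(0.2008785364525093), np.float64(-115.77638354048382)] ([0.312, 0.129, 0.071], 1.57)
```

Emit:
play_rows --pt "0.035 0.014 0.008" --pt "0.07 0.028 0.016" --pt "0.105 0.043 0.024" --pt "0.14 0.057 0.032" --pt "0.175 0.072 0.04" --pt "0.21 0.086 0.048" --pt "0.245 0.1 0.056" --pt "0.28 0.115 0.064" --pt "0.312 0.129 0.071" --pt "0.312 0.129 0.071" --pt "0.312 0.129 0.071" --pt "0.312 0.129 0.071" --yaw '[0.175, 0.35, 0.525, 0.7, 0.875, 1.05, 1.225, 1.4, 1.57, 1.57, 1.57, 1.57]' --claw 0

```text
t: 1.6
eef_pos: [0.4636, 0.2441, 0.1308]
eef_rot: [[-0.433, -0.902, 0.0], [-0.902, 0.433, 0.0], [-0.0, -0.0, -1.0]]
wrist_force: [-0.2, -0.4, 0.4]
opening: 0.997
finger_force: 0.0
```

Emit:
play_rows --pt "0 0 0.04" --pt "0 0 0.08" --pt "0 0 0.11" --pt "0 0 0.126" --pt "0 0 0.126" --pt "0 0 0.126" --yaw '[0, 0, 0, 0, 0, 0]'

```text
t: 2.35
eef_pos: [0.4644, 0.2443, 0.0057]
eef_rot: [[-0.433, -0.901, 0.001], [-0.901, 0.433, 0.001], [-0.001, -0.001, -1.0]]
wrist_force: [-0.6, -0.5, -1.2]
opening: 0.998
finger_force: 0.0
```

Emit:
play_rows --pt "0 0 0" --pt "0 0 0" --pt "0 0 0" --pt "0 0 0" --pt "0 0 0" --pt "0 0 0" --yaw '[0, 0, 0, 0, 0, 0]' --claw 255

```text
t: 3.1
eef_pos: [0.4649, 0.2443, 0.0057]
eef_rot: [[-0.434, -0.901, 0.002], [-0.901, 0.434, 0.002], [-0.002, -0.001, -1.0]]
wrist_force: [-1.3, 1.6, 6.6]
opening: 0.082
finger_force: 60.2
```

```bash
python3 - <<'E'
from h import *
im=snapshot("side")[...,::-1]
a=cv2.resize(im[130:310,230:430],(560,504),interpolation=3)
cv2.imwrite('pics/s1.png',a)
print(get_obs()['opening'],cur())
E
```

```text
0.07749391808687393 [np.float64(0.46488645452324096), np.float64(0.24430970526280468), np.float64(0.005749865909629205), np.float64(-205.69863076503125)]
```

View pics/s1.png

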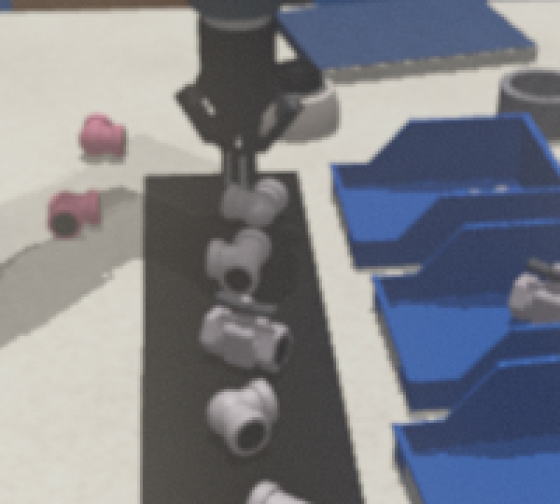

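The side crop shows the fingers (240,165) nearly shut beside elbow 1 (255,205): it squirmed out toward -y. The bend carries the load at own x = -7.5 mm, so elbows should be gripped about 7 mm off toward the bend. I'll open, back off and look again.

Emit:
play_rows --pt "0 0 0" --pt "0 0 0" --pt "0 0 -0.04" --pt "0 0 -0.08" --pt "0.004 0.03 -0.12" --pt "0.01 0.07 -0.12" --pt "0.018 0.11 -0.12" --pt "0.024 0.15 -0.12" --pt "0.024 0.166 -0.12" --pt "0.024 0.166 -0.12" --yaw '[0, 0, 0, 0, 0, 0, 0, 0, 0, 0]' --claw 160

```text
t: 4.4
eef_pos: [0.3032, 0.2938, 0.1245]
eef_rot: [[-0.432, -0.902, -0.0], [-0.902, 0.432, -0.001], [0.001, 0.0, -1.0]]
wrist_force: [0.4, 0.1, -0.3]
opening: 0.371
finger_force: 0.0
```

```bash
python3 - <<'E'
from h import *
im=snapshot("top")[...,::-1].copy();cv2.imwrite('pics/top1.png',im)
m=(im.max(2)>55).astype(np.uint8)
roi=np.zeros_like(m);roi[212:284,174:476]=1
cs=cv2.findContours(m*roi,cv2.RETR_EXTERNAL,cv2.CHAIN_APPROX_NONE)[0]
for c in sorted(cs,key=lambda c:c[0,0,0]):
    if cv2.contourArea(c)<100: continue
    P=ray('top',c[:,0],0.02)[:,:2].astype(np.float32)
    r=cv2.minAreaRect(P*1000);print(np.round(r[0],1),np.round(r[1],1),round(r[2],1))
cv2.imwrite('pics/mat1.png',cv2.resize(im[195:315,165:325],None,fx=4,fy=4,interpolation=3))
print(cur())
E
```

```text
[475.8 235.7] [55.9 52.4] 63.0
[455.1 122.9] [69.7 51.7] 74.3
[456.2 -10.6] [40.  71.1] 57.1
[ 447.9 -117.9] [51.  53.9] 25.4
[ 473.5 -250.9] [53.5 70.4] 53.0
[np.float64(0.3038307488815588), np.float64(0.29370426394971255), np.float64(0.12446740757237054), np.float64(-205.66593282918728)]
```

View pics/mat1.png

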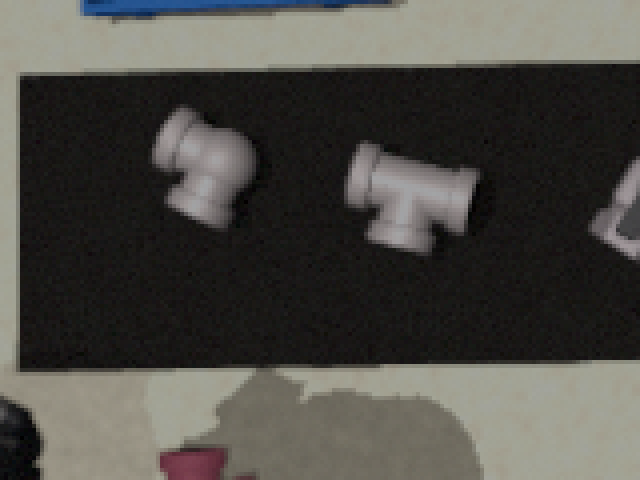

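Elbow 1 now lies at (205,165) in the crop, legs to the upper left and down, shifted but still flat. The others have not moved.

```bash
python3 - <<'E'
from h import *
print(rel(cur(),(.473,.229,.005,-207)))
E
```

```text
([-0.015, -0.181, 0.119], 0.02)
```

Emit:
play_rows --pt "-0.004 -0.04 0" --pt "-0.008 -0.08 0" --pt "-0.012 -0.12 0" --pt "-0.015 -0.16 0" --pt "-0.015 -0.181 0" --pt "-0.015 -0.181 0" --pt "-0.015 -0.181 0.03" --pt "-0.015 -0.181 0.07" --pt "-0.015 -0.181 0.105" --pt "-0.015 -0.181 0.119" --pt "-0.015 -0.181 0.119" --pt "-0.015 -0.181 0.119" --yaw '[0.02, 0.02, 0.02, 0.02, 0.02, 0.02, 0.02, 0.02, 0.02, 0.02, 0.02, 0.02]' --claw 0

```text
t: 5.95
eef_pos: [0.4746, 0.2296, 0.0072]
eef_rot: [[-0.452, -0.892, 0.002], [-0.892, 0.452, 0.001], [-0.002, -0.001, -1.0]]
wrist_force: [-1.0, 0.1, -0.4]
opening: 0.996
finger_force: 0.0
```

Emit:
play_rows --pt "0 0 0" --pt "0 0 0" --pt "0 0 0" --pt "0 0 0" --pt "0 0 0" --pt "0 0 0" --yaw '[0, 0, 0, 0, 0, 0]' --claw 255

```text
t: 6.7
eef_pos: [0.475, 0.2304, 0.008]
eef_rot: [[-0.451, -0.892, 0.004], [-0.892, 0.451, 0.003], [-0.004, -0.002, -1.0]]
wrist_force: [-3.9, 0.2, 12.1]
opening: -0.001
finger_force: 6.0
```

```bash
python3 - <<'E'
from h import *
im=snapshot("side")[...,::-1]
a=im[150:260,260:400]
t=snapshot("top")[...,::-1][200:310,160:300]
cv2.imwrite('pics/s2.png',cv2.resize(np.hstack([a,t]),(784,308),interpolation=3))
E
```

```text
(no output)
```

View pics/s2.png

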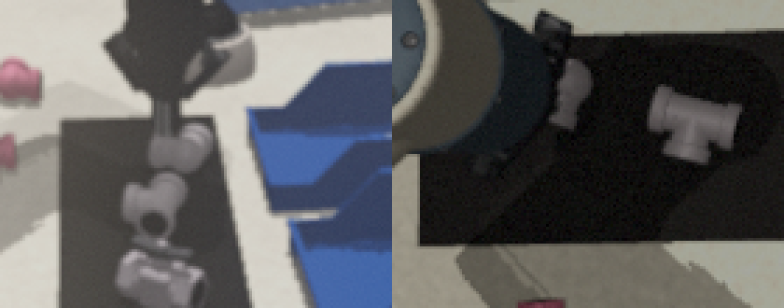

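```bash
python3 - <<'E'
from h import *
print('TCP side px',proj('side',[.475,.2304,.008]),'at z=.05',proj('side',[.475,.2304,.05]))
# mat in both views
for n,f in(('top','pics/top0.png'),('side','pics/side0.png')):
    im=cv2.imread(f);m=cv2.inRange(im,(0,0,0),(45,45,45))
    k,l,s,c=cv2.connectedComponentsWithStats(cv2.morphologyEx(m,cv2.MORPH_CLOSE,np.ones((25,25))))
    mm=[i for i in range(1,k) if l[(270 if n=='top' else 340),(250 if n=='top' else 300)]==i]
    cc=max(cv2.findContours((l==mm[0]).astype(np.uint8),0,1)[0],key=cv2.contourArea)
    h=cv2.approxPolyDP(cv2.convexHull(cc),8,True)[:,0]
    print(n,h.tolist(),ray(n,h,.002)[:,:2].round(3).tolist())
# loose part blobs in side view, silhouettes' rays at z=.02
im=cv2.imread('pics/side0.png');print('side elbow1 px (315,202)',ray('side',[(315,202),(315,223),(318,250),(316,279),(335,318)],.02).round(3))
E
```

```text
TCP side px [[319.24073665 206.59401706]] at z=.05 [[319.14375485 193.14310323]]
top [[179, 102], [251, 99], [476, 207], [480, 281], [170, 287]] [[0.782, 0.318], [0.785, 0.155], [0.53, -0.338], [0.368, -0.339], [0.368, 0.337]]Traceback (most recent call last):
  File "<stdin>", line 8, in <module>
IndexError: list index out of range
```

```bash
python3 - <<'E'
from h import *
im=cv2.imread('pics/side0.png');
print('mat side corners approx',ray('side',[(283,192),(333,191),(281,352),(361,352)],.002)[:,:2].round(3).tolist())
print('mat top',ray('top',[(170,213),(479,207),(480,282),(170,287)],.002)[:,:2].round(3).tolist())
m=cv2.inRange(im,(75,75,75),(255,255,255));roi=np.zeros_like(m);roi[193:340,286:350]=255
for c in cv2.findContours(m&roi,0,1)[0]:
    if cv2.contourArea(c)>100:
        x,y,w,h=cv2.boundingRect(c);print((x,y,w,h),ray('side',[(x+w/2,y+h/2)],.02).round(3))
for X in([.464,.243,.02],[.455,.123,.02],[.456,-.010,.02],[.448,-.118,.02],[.4735,-.251,.02]): print(proj('side',X).round(0))
E
```

```text
mat side corners approx [[0.373, 0.34], [0.523, 0.336], [0.372, -0.311], [0.518, -0.322]]
mat top [[0.531, 0.337], [0.53, -0.344], [0.366, -0.339], [0.368, 0.337]]
(316, 301, 34, 33) [[ 0.473 -0.245  0.02 ]]
(303, 264, 27, 29) [[ 0.448 -0.117  0.02 ]]
(286, 193, 64, 147) [[ 0.454 -0.073  0.02 ]]
[[315. 201.]]
[[314. 223.]]
[[317. 251.]]
[[317. 279.]]
[[334. 320.]]
```

The fingers are shut at the right x (column 319) but behind the elbow, and they press upward with 12 N. The calibrations of the two views agree, so the pads must have been too high on the round surface: open pads stand 13 mm back. I'll lift shut, look again and go lower with limited closure.

Emit:
play_rows --pt "0 0 -0.03" --pt "0 0 -0.07" --pt "0 0 -0.11" --pt "-0.005 0.04 -0.12" --pt "-0.01 0.08 -0.12" --pt "-0.01 0.12 -0.12" --pt "-0.01 0.16 -0.12" --pt "-0.01 0.18 -0.12" --pt "-0.01 0.18 -0.12" --yaw '[0, 0, 0, 0, 0, 0, 0, 0, 0]'

```text
t: 7.92
eef_pos: [0.3167, 0.3196, 0.126]
eef_rot: [[-0.45, -0.893, 0.0], [-0.893, 0.45, 0.001], [-0.001, 0.0, -1.0]]
wrist_force: [0.4, -0.9, 0.4]
opening: 0.003
finger_force: 0.0
```

```bash
cat >> h.py <<'E'
def parts(im):
    m=(im.max(2)>55).astype(np.uint8);roi=np.zeros_like(m);roi[212:284,174:476]=1
    for c in sorted(cv2.findContours(m*roi,0,1)[0],key=lambda c:c[0,0,0]):
        if cv2.contourArea(c)<100: continue
        P=ray('top',c[:,0],0.02)[:,:2].astype(np.float32)*1000
        r=cv2.minAreaRect(P);M=cv2.moments(P.reshape(-1,1,2));print(np.round(r[0],1),np.round(r[1],1),round(r[2],1),'cen',round(M['m10']/M['m00'],1),round(M['m01']/M['m00'],1))
E
python3 - <<'E'
from h import *
im=snapshot("top")[...,::-1].copy();cv2.imwrite('pics/top2.png',im);parts(im)
s=snapshot("side")[...,::-1]
a=cv2.resize(im[205:305,165:325],(640,400),interpolation=3)
cv2.imwrite('pics/mat2.png',a);print(cur())
E
```

```text
[488.7 230.4] [55.  52.3] 66.3 cen 489.5 227.9
[455.1 122.9] [69.7 51.7] 74.3 cen 457.4 121.9
[456.2 -10.6] [40.  71.1] 57.1 cen 456.3 -10.2
[ 448.3 -117.9] [51.3 53.2] 26.8 cen 446.1 -116.8
[ 473.5 -250.8] [53.3 70.4] 53.0 cen 475.1 -248.3
[np.float64(0.3178023591868606), np.float64(0.31908452703722834), np.float64(0.12586872277651914), np.float64(-206.84406936422317)]
```

View pics/mat2.png

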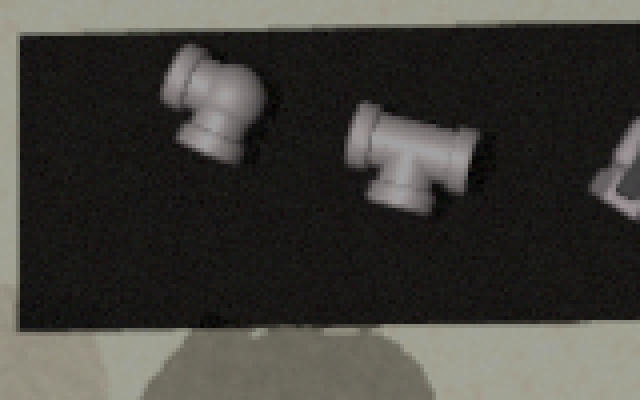

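Elbow 1 is still flat, at (215,105) in the crop. The earlier side view suggests the tips stopped on top of it, so I'll check the shut tips against the projected TCP.

```bash
python3 - <<'E'
from h import *
s=snapshot("side")[...,::-1].copy();p=proj('side',cur()[:3])[0];print(p)
x,y=p.astype(int);x0,y0=x-60,y-70
a=cv2.resize(s[y0:y0+110,x0:x0+120],(600,550),interpolation=3)
q=(p-[x0,y0])*5;cv2.drawMarker(a,(int(q[0]),int(q[1])),(0,0,255),0,16,1)
cv2.imwrite('pics/tip.png',a)
E
```

```text
[260.99961871 156.25412584]
```

View pics/tip.png

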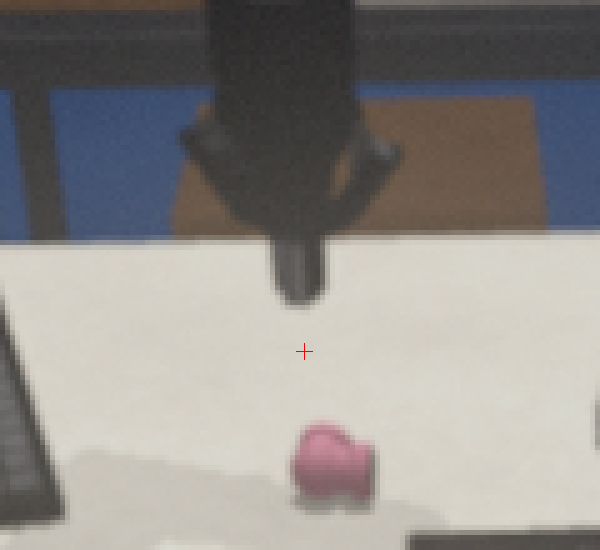

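The shut tips end at (300,305) in the crop, but the TCP projects to (304,351). The real tips are thus about 29 mm higher than reported (10 px at roughly 3 mm each), so I'll probe the bare desk to get the offset exactly.

Emit:
play_rows --pt "0 0 0.04" --pt "0 0 0.08" --pt "0 0 0.12" --pt "0 0 0.141" --pt "0 0 0.143" --pt "0 0 0.143" --yaw '[0, 0, 0, 0, 0, 0]'

```text
t: 8.82
eef_pos: [0.3184, 0.3195, -0.0167]
eef_rot: [[-0.452, -0.892, 0.001], [-0.892, 0.452, 0.001], [-0.001, -0.0, -1.0]]
wrist_force: [0.7, 0.6, -0.2]
opening: 0.0
finger_force: 0.0
```

```bash
python3 - <<'E'
from h import *
o=get_obs();print(o['wrist_force'],cur())
s=snapshot("side")[...,::-1].copy();p=proj('side',cur()[:3])[0]
x,y=p.astype(int);x0,y0=x-60,y-70
a=cv2.resize(s[y0:y0+110,x0:x0+120],(600,550),interpolation=3)
q=(p-[x0,y0])*5;cv2.drawMarker(a,(int(q[0]),int(q[1])),(0,0,255),0,16,1)
cv2.imwrite('pics/tip2.png',a)
c=cur()[:3]
for dz in(0,.01,.02,.03,.04):print(dz,(proj('side',[c[0],c[1],c[2]+dz])[0]-[x0,y0])*5)
E
```

```text
[ 0.67309508  0.62234918 -0.19460113] [np.float64(0.3183581405003713), np.float64(0.3194756131072269), np.float64(-0.016651155697698733), np.float64(-206.90049943322379)]
0 [302.81186182 350.8047574 ]
0.01 [301.67365355 335.75462306]
0.02 [300.52580461 320.58993707]
0.03 [299.36818229 305.30923405]
0.04 [298.2006513  289.91102161]
```

View pics/tip2.png

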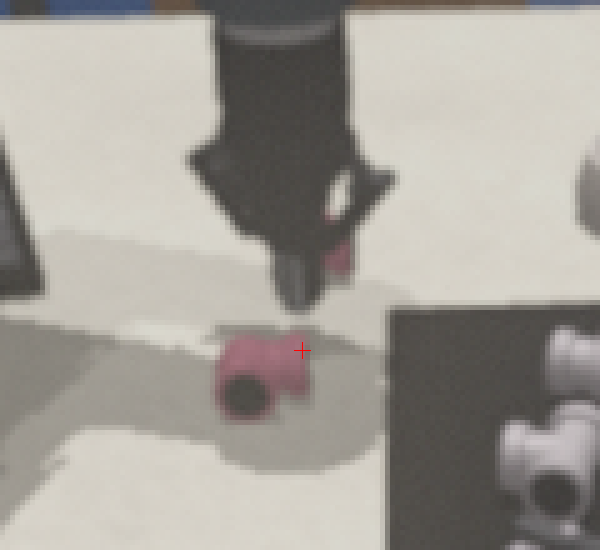

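The tips are at (298,312), about 26 mm above the reported TCP and still clear of the desk. I'll probe the last millimetres.

Emit:
play_rows --pt "0 0 0.003" --pt "0 0 0.005" --pt "0 0 0.005" --yaw '[0, 0, 0]'

```text
t: 9.25
eef_pos: [0.3175, 0.3191, -0.0223]
eef_rot: [[-0.452, -0.892, 0.0], [-0.892, 0.452, 0.0], [-0.0, 0.0, -1.0]]
wrist_force: [0.7, 0.2, -0.5]
opening: 0.001
finger_force: 0.0
```

Emit:
play_rows --pt "0 0 0.002" --pt "0 0 0.002" --pt "0 0 0.002" --yaw '[0, 0, 0]'

```text
t: 9.62
eef_pos: [0.3176, 0.3192, -0.0243]
eef_rot: [[-0.452, -0.892, 0.0], [-0.892, 0.452, -0.0], [0.0, -0.0, -1.0]]
wrist_force: [-0.4, 0.5, 0.1]
opening: -0.001
finger_force: 0.0
```

Emit:
play_rows --pt "0 0 0.002" --pt "0 0 0.002" --pt "0 0 0.002" --yaw '[0, 0, 0]'

```text
t: 10.0
eef_pos: [0.3175, 0.3191, -0.0264]
eef_rot: [[-0.452, -0.892, -0.0], [-0.892, 0.452, -0.0], [0.0, -0.0, -1.0]]
wrist_force: [-0.2, 0.2, 0.0]
opening: 0.001
finger_force: 0.0
```

Emit:
play_rows --pt "0 0 0.002" --pt "0 0 0.002" --pt "0 0 0.002" --yaw '[0, 0, 0]'

```text
t: 10.38
eef_pos: [0.3175, 0.3191, -0.0284]
eef_rot: [[-0.452, -0.892, -0.0], [-0.892, 0.452, -0.0], [0.0, -0.0, -1.0]]
wrist_force: [0.5, 0.1, 0.8]
opening: -0.004
finger_force: 0.0
```

Emit:
play_rows --pt "0 0 0.002" --pt "0 0 0.002" --pt "0 0 0.002" --yaw '[0, 0, 0]'

```text
t: 10.75
eef_pos: [0.3177, 0.3194, -0.0295]
eef_rot: [[-0.452, -0.892, 0.001], [-0.892, 0.452, 0.001], [-0.001, -0.0, -1.0]]
wrist_force: [-3.0, -1.6, 8.7]
opening: 0.0
finger_force: 4.5
```

Contact comes at a reported z of -0.029, so the real tip is 29 mm above the reading. The grasp heights are reported z ≈ -0.025.

```bash
python3 - <<'E'
from h import *
print(rel(cur(),(.486,.225,-.025,-203.7)))
E
```

```text
([0.008, -0.193, -0.005], -0.05)
```

Emit:
play_rows --pt "0 0 -0.04" --pt "0 0 -0.08" --pt "0 -0.02 -0.09" --pt "0.004 -0.06 -0.09" --pt "0.008 -0.1 -0.09" --pt "0.008 -0.14 -0.09" --pt "0.008 -0.18 -0.09" --pt "0.008 -0.193 -0.09" --pt "0.008 -0.193 -0.09" --yaw '[0, 0, 0, -0.05, -0.05, -0.05, -0.05, -0.05, -0.05]' --claw 0

```text
t: 11.88
eef_pos: [0.4862, 0.2244, 0.0592]
eef_rot: [[-0.408, -0.913, -0.001], [-0.913, 0.408, -0.0], [0.001, 0.001, -1.0]]
wrist_force: [-0.4, -0.2, -0.1]
opening: 0.997
finger_force: 0.0
```

Emit:
play_rows --pt "0 0 0.03" --pt "0 0 0.06" --pt "0 0 0.08" --pt "0 0 0.084" --pt "0 0 0.084" --yaw '[0, 0, 0, 0, 0]'

```text
t: 12.5
eef_pos: [0.4859, 0.2254, -0.0237]
eef_rot: [[-0.406, -0.914, 0.001], [-0.914, 0.406, 0.0], [-0.0, -0.0, -1.0]]
wrist_force: [-0.1, -0.2, 1.2]
opening: 1.0
finger_force: 0.0
```

Emit:
play_rows --pt "0 0 0" --pt "0 0 0" --pt "0 0 0" --pt "0 0 0" --pt "0 0 0" --yaw '[0, 0, 0, 0, 0]' --claw 255

```text
t: 13.12
eef_pos: [0.4868, 0.2253, -0.023]
eef_rot: [[-0.407, -0.914, 0.002], [-0.914, 0.407, 0.001], [-0.002, -0.001, -1.0]]
wrist_force: [-1.0, 0.4, 6.3]
opening: 0.577
finger_force: 61.3
```

```bash
python3 - <<'E'
from h import *
c=cur();print(rel(c,(.620,.246,.08,-178.4)),rel(c,(.620,.246,-.021,-178.4)))
E
```

```text
([-0.073, -0.113, -0.103], -0.45) ([-0.073, -0.113, -0.002], -0.45)
```

Emit:
play_rows --pt "0 0 -0.025" --pt "0 0 -0.06" --pt "0 0 -0.095" --pt "-0.01 -0.02 -0.103" --pt "-0.03 -0.05 -0.103" --pt "-0.055 -0.085 -0.103" --pt "-0.073 -0.113 -0.103" --pt "-0.073 -0.113 -0.103" --pt "-0.073 -0.113 -0.103" --yaw '[0, 0, 0, -0.1, -0.2, -0.3, -0.45, -0.45, -0.45]'

```text
t: 14.25
eef_pos: [0.6182, 0.2452, 0.0781]
eef_rot: [[0.029, -1.0, -0.001], [-1.0, -0.029, -0.0], [0.0, 0.001, -1.0]]
wrist_force: [0.3, -0.6, -1.5]
opening: 0.574
finger_force: 62.7
```

Emit:
play_rows --pt "0 0 0.03" --pt "0 0 0.06" --pt "0 0 0.085" --pt "0 0 0.098" --pt "0 0 0.101" --pt "0 0 0.101" --yaw '[0, 0, 0, 0, 0, 0]'

```text
t: 15.0
eef_pos: [0.6195, 0.2459, -0.0212]
eef_rot: [[0.031, -1.0, 0.002], [-1.0, -0.031, 0.001], [-0.001, -0.002, -1.0]]
wrist_force: [0.2, -0.4, -1.1]
opening: 0.569
finger_force: 63.0
```

Emit:
play_rows --pt "0 0 0.0015" --pt "0 0 0.0015" --yaw '[0, 0]'

```text
t: 15.25
eef_pos: [0.6199, 0.246, -0.0219]
eef_rot: [[0.031, -1.0, 0.002], [-1.0, -0.031, 0.001], [-0.001, -0.002, -1.0]]
wrist_force: [-1.9, -1.0, 5.4]
opening: 0.573
finger_force: 63.8
```

Emit:
play_rows --pt "0 0 0" --pt "0 0 0" --pt "0 0 0" --pt "0 0 -0.03" --pt "0 0 -0.07" --pt "0 0 -0.11" --pt "0 0 -0.11" --yaw '[0, 0, 0, 0, 0, 0, 0]' --claw 70

```text
t: 16.12
eef_pos: [0.6215, 0.2466, 0.0906]
eef_rot: [[0.031, -0.999, 0.007], [-1.0, -0.031, 0.004], [-0.003, -0.007, -1.0]]
wrist_force: [-0.4, 0.2, 0.0]
opening: 0.723
finger_force: 0.0
```

```bash
python3 - <<'E'
from h import *
c=cur();print(c,rel(c,(.455,.122,c[2],-195.7)))
E
```

```text
[np.float64(0.6214936293715375), np.float64(0.24655429095342346), np.float64(0.09061771416002669), np.float64(-178.205336081313)] ([0.119, 0.17, 0.0], 0.31)
```

Emit:
play_rows --pt "0.03 0.04 0" --pt "0.055 0.08 0" --pt "0.085 0.12 0" --pt "0.11 0.155 0" --pt "0.119 0.17 0" --pt "0.119 0.17 0.01" --pt "0.119 0.17 0.05" --pt "0.119 0.17 0.085" --pt "0.119 0.17 0.108" --pt "0.119 0.17 0.115" --pt "0.119 0.17 0.115" --yaw '[0.08, 0.16, 0.24, 0.31, 0.31, 0.31, 0.31, 0.31, 0.31, 0.31, 0.31]' --claw 0

```text
t: 17.5
eef_pos: [0.453, 0.1214, -0.0292]
eef_rot: [[-0.275, -0.961, -0.001], [-0.961, 0.275, -0.001], [0.001, 0.0, -1.0]]
wrist_force: [-0.2, 0.4, 0.5]
opening: 0.998
finger_force: 0.0
```

Emit:
play_rows --pt "0 0 0" --pt "0 0 0" --pt "0 0 0" --pt "0 0 0" --pt "0 0 0" --yaw '[0, 0, 0, 0, 0]' --claw 255

```text
t: 18.12
eef_pos: [0.4536, 0.1217, -0.0277]
eef_rot: [[-0.275, -0.961, 0.002], [-0.961, 0.275, 0.001], [-0.001, -0.002, -1.0]]
wrist_force: [-1.8, -0.2, 5.8]
opening: 0.543
finger_force: 61.3
```

```bash
python3 - <<'E'
from h import *
c=cur();print(c,rel(c,(.620,-.186,.08,-173.8)))
E
```

```text
[np.float64(0.4535664899792508), np.float64(0.12166768619189607), np.float64(-0.027720916194166577), np.float64(-195.96383788604373)] ([0.25, -0.245, -0.108], -0.39)
```

Emit:
play_rows --pt "0 0 -0.025" --pt "0 0 -0.06" --pt "0 0 -0.1" --pt "0.02 -0.02 -0.108" --pt "0.055 -0.055 -0.108" --pt "0.09 -0.09 -0.108" --pt "0.13 -0.13 -0.108" --pt "0.17 -0.17 -0.108" --pt "0.21 -0.205 -0.108" --pt "0.25 -0.245 -0.108" --pt "0.25 -0.245 -0.108" --pt "0.25 -0.245 -0.108" --yaw '[0, 0, 0, -0.05, -0.1, -0.15, -0.2, -0.25, -0.3, -0.39, -0.39, -0.39]'

```text
t: 19.62
eef_pos: [0.6189, -0.1865, 0.0785]
eef_rot: [[0.11, -0.994, -0.001], [-0.994, -0.11, 0.001], [-0.001, 0.001, -1.0]]
wrist_force: [-1.0, -0.4, -1.5]
opening: 0.542
finger_force: 62.4
```

Emit:
play_rows --pt "0 0 0.03" --pt "0 0 0.06" --pt "0 0 0.085" --pt "0 0 0.1" --pt "0 0 0.105" --pt "0 0 0.105" --yaw '[0, 0, 0, 0, 0, 0]'

```text
t: 20.38
eef_pos: [0.6199, -0.1863, -0.0252]
eef_rot: [[0.111, -0.994, 0.001], [-0.994, -0.111, -0.0], [0.0, -0.001, -1.0]]
wrist_force: [0.3, -0.5, -1.7]
opening: 0.54
finger_force: 62.4
```

Emit:
play_rows --pt "0 0 0.001" --pt "0 0 0.0015" --pt "0 0 0.0015" --yaw '[0, 0, 0]'

```text
t: 20.75
eef_pos: [0.62, -0.1866, -0.0266]
eef_rot: [[0.111, -0.994, 0.001], [-0.994, -0.111, -0.0], [0.0, -0.001, -1.0]]
wrist_force: [-0.5, -0.0, 1.1]
opening: 0.536
finger_force: 62.8
```

Emit:
play_rows --pt "0 0 0" --pt "0 0 0" --pt "0 0 0" --pt "0 0 -0.03" --pt "0 0 -0.07" --pt "0 0 -0.11" --pt "0 0 -0.11" --yaw '[0, 0, 0, 0, 0, 0, 0]' --claw 75

```text
t: 21.62
eef_pos: [0.6221, -0.1872, 0.0871]
eef_rot: [[0.111, -0.994, 0.008], [-0.994, -0.111, -0.002], [0.003, -0.008, -1.0]]
wrist_force: [-0.0, 0.9, -0.0]
opening: 0.703
finger_force: 0.0
```

```bash
python3 - <<'E'
from h import *
c=cur();print(c,rel(c,(.473,-.248,-.025,-127)))
E
```

```text
[np.float64(0.6220632986298108), np.float64(-0.18717649165500405), np.float64(0.0871215185239239), np.float64(-173.6167929756442)] ([0.044, 0.155, 0.112], -0.81)
```

Emit:
play_rows --pt "0.01 0.035 0" --pt "0.02 0.07 0" --pt "0.03 0.105 0" --pt "0.04 0.14 0" --pt "0.044 0.155 0" --pt "0.044 0.155 0" --pt "0.044 0.155 0.04" --pt "0.044 0.155 0.08" --pt "0.044 0.155 0.103" --pt "0.044 0.155 0.109" --pt "0.044 0.155 0.109" --yaw '[-0.17, -0.34, -0.51, -0.68, -0.81, -0.81, -0.81, -0.81, -0.81, -0.81, -0.81]' --claw 0

```text
t: 23.0
eef_pos: [0.4708, -0.2474, -0.0262]
eef_rot: [[0.796, -0.605, -0.0], [-0.605, -0.796, -0.0], [0.0, 0.0, -1.0]]
wrist_force: [0.1, 0.1, 0.3]
opening: 1.005
finger_force: 0.0
```

Emit:
play_rows --pt "0 0 0" --pt "0 0 0" --pt "0 0 0" --pt "0 0 0" --pt "0 0 0" --yaw '[0, 0, 0, 0, 0]' --claw 255

```text
t: 23.62
eef_pos: [0.4712, -0.2478, -0.0251]
eef_rot: [[0.796, -0.605, 0.002], [-0.605, -0.796, -0.001], [0.002, -0.001, -1.0]]
wrist_force: [-0.6, 0.3, 6.2]
opening: 0.54
finger_force: 61.4
```

```bash
python3 - <<'E'
from h import *
c=cur();print(c,rel(c,(.627,-.259,.08,-173.8)))
E
```

```text
[np.float64(0.4712288806953358), np.float64(-0.24777207085147832), np.float64(-0.025116686457663052), np.float64(-127.21455214146732)] ([0.131, -0.085, -0.105], 0.81)
```

Emit:
play_rows --pt "0 0 -0.025" --pt "0 0 -0.06" --pt "0 0 -0.1" --pt "0.02 -0.012 -0.105" --pt "0.05 -0.032 -0.105" --pt "0.08 -0.052 -0.105" --pt "0.11 -0.072 -0.105" --pt "0.131 -0.085 -0.105" --pt "0.131 -0.085 -0.105" --pt "0.131 -0.085 -0.105" --yaw '[0, 0, 0, 0.16, 0.32, 0.48, 0.64, 0.81, 0.81, 0.81]'

```text
t: 24.88
eef_pos: [0.6251, -0.2587, 0.0778]
eef_rot: [[0.112, -0.994, -0.002], [-0.994, -0.112, 0.001], [-0.001, 0.002, -1.0]]
wrist_force: [-0.3, 0.4, -2.2]
opening: 0.539
finger_force: 62.6
```

Emit:
play_rows --pt "0 0 0.03" --pt "0 0 0.06" --pt "0 0 0.085" --pt "0 0 0.1" --pt "0 0 0.103" --pt "0 0 0.103" --yaw '[0, 0, 0, 0, 0, 0]'

```text
t: 25.62
eef_pos: [0.6264, -0.2592, -0.0234]
eef_rot: [[0.111, -0.994, 0.001], [-0.994, -0.111, -0.0], [0.001, -0.001, -1.0]]
wrist_force: [0.2, -0.4, -3.1]
opening: 0.54
finger_force: 62.9
```

Next comes elbow 2: bbox centre (448,-118), own x = -63.2° (bend away from it), grasp along 26.8°, shifted 7 mm toward the bend.

Emit:
play_rows --pt "0 0 0.001" --pt "0 0 0.0015" --pt "0 0 0.0015" --yaw '[0, 0, 0]'

```text
t: 26.0
eef_pos: [0.6267, -0.2593, -0.024]
eef_rot: [[0.111, -0.994, 0.002], [-0.994, -0.111, -0.001], [0.001, -0.002, -1.0]]
wrist_force: [-2.7, 2.6, 5.5]
opening: 0.541
finger_force: 64.0
```

Emit:
play_rows --pt "0 0 0" --pt "0 0 0" --pt "0 0 0" --pt "0 0 -0.03" --pt "0 0 -0.07" --pt "0 0 -0.11" --pt "0 0 -0.11" --yaw '[0, 0, 0, 0, 0, 0, 0]' --claw 75

```text
t: 26.88
eef_pos: [0.6285, -0.26, 0.0887]
eef_rot: [[0.111, -0.994, 0.008], [-0.994, -0.111, -0.003], [0.003, -0.007, -1.0]]
wrist_force: [0.0, 0.4, -0.6]
opening: 0.699
finger_force: 0.0
```

```bash
python3 - <<'E'
from h import *
c=cur();a=np.radians(-63.2);x,y=.448-.007*np.cos(a),-.117-.007*np.sin(a)
print(c,rel(c,(x,y,-.025,-153.2)))
E
```

```text
[np.float64(0.6285291655113244), np.float64(-0.2600127365350826), np.float64(0.0887408558553541), np.float64(-173.62095124483932)] ([-0.169, 0.166, 0.114], -0.36)
```

Emit:
play_rows --pt "-0.035 0.035 0" --pt "-0.07 0.07 0" --pt "-0.105 0.105 0" --pt "-0.14 0.14 0" --pt "-0.169 0.166 0" --pt "-0.169 0.168 0" --pt "-0.169 0.168 0.04" --pt "-0.169 0.168 0.08" --pt "-0.169 0.168 0.105" --pt "-0.169 0.168 0.111" --pt "-0.169 0.168 0.111" --yaw '[-0.09, -0.18, -0.27, -0.36, -0.36, -0.36, -0.36, -0.36, -0.36, -0.36, -0.36]' --claw 0

```text
t: 28.25
eef_pos: [0.4408, -0.1099, -0.0267]
eef_rot: [[0.454, -0.891, -0.0], [-0.891, -0.454, -0.0], [0.0, 0.0, -1.0]]
wrist_force: [-0.0, -0.9, 0.7]
opening: 1.004
finger_force: 0.0
```

Emit:
play_rows --pt "0 0 0" --pt "0 0 0" --pt "0 0 0" --pt "0 0 0" --pt "0 0 0" --yaw '[0, 0, 0, 0, 0]' --claw 255

```text
t: 28.88
eef_pos: [0.4422, -0.1097, -0.0254]
eef_rot: [[0.454, -0.891, 0.004], [-0.891, -0.455, -0.0], [0.002, -0.003, -1.0]]
wrist_force: [-0.2, 2.0, 6.6]
opening: 0.578
finger_force: 61.5
```

```bash
python3 - <<'E'
from h import *
c=cur();print(c,rel(c,(.621,.180,.08,-178.4)))
E
```

```text
[np.float64(0.44216291135987557), np.float64(-0.10965528293036952), np.float64(-0.025436974640848126), np.float64(-152.96696210769915)] ([-0.177, -0.291, -0.105], 0.44)
```

Emit:
play_rows --pt "0 0 -0.025" --pt "0 0 -0.06" --pt "0 0 -0.1" --pt "-0.02 -0.033 -0.105" --pt "-0.043 -0.07 -0.105" --pt "-0.068 -0.112 -0.105" --pt "-0.094 -0.154 -0.105" --pt "-0.12 -0.197 -0.105" --pt "-0.146 -0.24 -0.105" --pt "-0.177 -0.291 -0.105" --pt "-0.177 -0.291 -0.105" --pt "-0.177 -0.291 -0.105" --yaw '[0, 0, 0, 0.06, 0.12, 0.18, 0.24, 0.3, 0.36, 0.44, 0.44, 0.44]'

```text
t: 30.38
eef_pos: [0.6185, 0.18, 0.0773]
eef_rot: [[0.032, -0.999, -0.002], [-1.0, -0.032, -0.001], [0.001, 0.002, -1.0]]
wrist_force: [0.1, -0.4, -1.9]
opening: 0.573
finger_force: 62.6
```

Emit:
play_rows --pt "0 0 0.03" --pt "0 0 0.06" --pt "0 0 0.085" --pt "0 0 0.1" --pt "0 0 0.103" --pt "0 0 0.103" --yaw '[0, 0, 0, 0, 0, 0]'

```text
t: 31.12
eef_pos: [0.6198, 0.1801, -0.0239]
eef_rot: [[0.031, -1.0, 0.001], [-1.0, -0.031, 0.001], [-0.001, -0.001, -1.0]]
wrist_force: [0.2, 0.6, -1.5]
opening: 0.573
finger_force: 62.8
```

Emit:
play_rows --pt "0 0 0.001" --pt "0 0 0.0015" --pt "0 0 0.0015" --yaw '[0, 0, 0]'

```text
t: 31.5
eef_pos: [0.62, 0.1803, -0.0243]
eef_rot: [[0.031, -1.0, 0.002], [-1.0, -0.031, 0.0], [-0.0, -0.002, -1.0]]
wrist_force: [-3.3, -0.3, 6.7]
opening: 0.576
finger_force: 63.2
```

Emit:
play_rows --pt "0 0 0" --pt "0 0 0" --pt "0 0 0" --pt "0 0 -0.03" --pt "0 0 -0.07" --pt "0 0 -0.11" --pt "0 0 -0.11" --yaw '[0, 0, 0, 0, 0, 0, 0]' --claw 70

```text
t: 32.38
eef_pos: [0.6219, 0.181, 0.088]
eef_rot: [[0.031, -0.999, 0.007], [-1.0, -0.031, 0.003], [-0.003, -0.008, -1.0]]
wrist_force: [0.5, 0.1, -0.5]
opening: 0.727
finger_force: 0.0
```

```bash
python3 - <<'E'
from h import *
c=cur();print(c,rel(c,(.457,-.010,-.023,-122.9)))
E
```

```text
[np.float64(0.6218738080241515), np.float64(0.1810093521221346), np.float64(0.08797872387495995), np.float64(-178.2003120305617)] ([0.186, 0.171, 0.111], -0.97)
```

Emit:
play_rows --pt "0.032 0.03 0" --pt "0.064 0.06 0" --pt "0.096 0.09 0" --pt "0.128 0.12 0" --pt "0.16 0.15 0" --pt "0.187 0.173 0" --pt "0.187 0.173 0" --pt "0.187 0.173 0.03" --pt "0.187 0.173 0.07" --pt "0.187 0.173 0.1" --pt "0.187 0.173 0.107" --pt "0.187 0.173 0.107" --yaw '[-0.16, -0.32, -0.48, -0.64, -0.8, -0.97, -0.97, -0.97, -0.97, -0.97, -0.97, -0.97]' --claw 0

```text
t: 33.88
eef_pos: [0.4526, -0.012, -0.0232]
eef_rot: [[0.842, -0.54, -0.0], [-0.54, -0.842, -0.0], [0.0, 0.0, -1.0]]
wrist_force: [-0.4, 0.4, 0.8]
opening: 1.001
finger_force: 0.0
```

Emit:
play_rows --pt "0 0 0" --pt "0 0 0" --pt "0 0 0" --pt "0 0 0" --pt "0 0 0" --pt "0 0 0" --yaw '[0, 0, 0, 0, 0, 0]' --claw 255

```text
t: 34.62
eef_pos: [0.4535, -0.0118, -0.0222]
eef_rot: [[0.842, -0.539, 0.003], [-0.539, -0.842, 0.001], [0.002, -0.002, -1.0]]
wrist_force: [-0.6, 2.3, 6.3]
opening: 0.412
finger_force: 60.9
```

```bash
python3 - <<'E'
from h import *
c=cur();print(c,rel(c,(.632,-.012,.08,-177.3)))
E
```

```text
[np.float64(0.4534679254604403), np.float64(-0.01177316566942658), np.float64(-0.022247875904344058), np.float64(-122.62316207892084)] ([0.15, -0.096, -0.102], 0.95)
```

Emit:
play_rows --pt "0 0 -0.025" --pt "0 0 -0.06" --pt "0 0 -0.095" --pt "0.02 -0.013 -0.102" --pt "0.05 -0.032 -0.102" --pt "0.08 -0.051 -0.102" --pt "0.11 -0.07 -0.102" --pt "0.135 -0.086 -0.102" --pt "0.15 -0.096 -0.102" --pt "0.15 -0.096 -0.102" --pt "0.15 -0.096 -0.102" --yaw '[0, 0, 0, 0.16, 0.32, 0.48, 0.64, 0.8, 0.95, 0.95, 0.95]'

```text
t: 36.0
eef_pos: [0.6291, -0.0123, 0.0779]
eef_rot: [[0.053, -0.999, -0.002], [-0.999, -0.053, 0.0], [-0.0, 0.002, -1.0]]
wrist_force: [-0.6, -0.1, -2.7]
opening: 0.409
finger_force: 60.9
```

Emit:
play_rows --pt "0 0 0.03" --pt "0 0 0.06" --pt "0 0 0.085" --pt "0 0 0.097" --pt "0 0 0.1" --pt "0 0 0.1" --yaw '[0, 0, 0, 0, 0, 0]'

```text
t: 36.75
eef_pos: [0.6309, -0.0122, -0.0203]
eef_rot: [[0.052, -0.999, 0.002], [-0.999, -0.052, 0.0], [-0.0, -0.002, -1.0]]
wrist_force: [0.6, 0.4, -2.8]
opening: 0.412
finger_force: 60.9
```

Emit:
play_rows --pt "0 0 0.001" --pt "0 0 0.0015" --pt "0 0 0.0015" --yaw '[0, 0, 0]'

```text
t: 37.12
eef_pos: [0.6312, -0.0121, -0.0211]
eef_rot: [[0.052, -0.999, 0.002], [-0.999, -0.052, 0.0], [0.0, -0.002, -1.0]]
wrist_force: [-2.9, 1.2, 5.7]
opening: 0.413
finger_force: 62.0
```

Emit:
play_rows --pt "0 0 0" --pt "0 0 0" --pt "0 0 0" --pt "0 0 -0.03" --pt "0 0 -0.07" --pt "0 0 -0.11" --pt "0 0.04 -0.13" --pt "0 0.09 -0.13" --pt "0 0.14 -0.13" --pt "0 0.19 -0.13" --pt "0 0.23 -0.13" --pt "0 0.23 -0.13" --yaw '[0, 0, 0, 0, 0, 0, 0, 0, 0, 0, 0, 0]' --claw 105

```text
t: 38.62
eef_pos: [0.3984, -0.0243, 0.1075]
eef_rot: [[0.051, -0.999, 0.001], [-0.999, -0.051, 0.001], [-0.001, -0.001, -1.0]]
wrist_force: [0.8, -0.0, 0.9]
opening: 0.592
finger_force: 0.0
```

```bash
python3 - <<'E'
from h import *
im=snapshot("top")[...,::-1]
cv2.imwrite('pics/end.png',cv2.resize(im[70:300,80:560],(800,383),interpolation=3))
E
```

```text
(no output)
```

View pics/end.png

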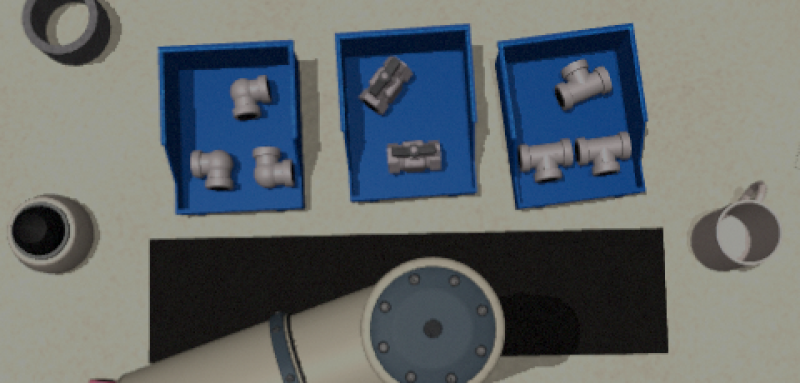

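All five lie in their bins: elbows at (212,170) and (272,167), valve at (415,157), tees at (546,158) and (603,155). The mat is empty, and the mug and dome camera still stand beside it.

```bash
python3 -c "
from workcell import *
print(job_done())"
```

```text
the job is handed in; nothing more can be done
None
```

All five fittings are set down in their matching bins and the job is handed in at about 39 s of the 128 s; the final picture shows the mug and dome camera still standing beside the mat, though the hand-in returned no verdict.

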